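Ready a media bottle and its indicator vial for the steriliser

TASK

Make the bottle carrier ready for the steriliser: first take the indicator vial from the rack, stand it upright in the carrier's bore, fully home, and let go of it. Then screw the bottle's cap down clockwise until it bottoms out, back it off a quarter turn so that steam can escape, and finish with the gripper still holding the cap at that setting (do not let go at the end). Leave the tip box, the jar and the trough on the bench where they are.

Things in the scene. Friction and masses are not known exactly. Their poses are not given: they have to be found in the camera images.
- vial_center (a point): Centre (half-way up) of the indicator vial: a rigid plastic cylinder 16 mm in diameter and 80 mm tall with a conical foot (its lowest 10 mm narrow to a flat end 9 mm wide), white with a black top 24 mm high of the same diameter, about 25 g; z is its long axis, up. It starts upright in a hole 28 mm deep (19 mm wide) of the rack, so 52 mm of it stands out above the rack; the rack's other holes are empty.
- rack: Low green rack fixed to the bench, 74 mm (x) by 106 mm (y) by 35 mm high, with two rows of three holes, 32 mm apart; origin at the centre of its underside.
- bore_mouth (a point): Centre of the mouth of the carrier's bore, 56 mm above the bench, z up: a round blind hole 19 mm wide and 40 mm deep with a 3 mm chamfer, in a white block 50 by 50 mm and 48 mm high. With the vial fully home its centre lies at this point and its upper half (40 mm) stands out. The frame's axes are the carrier's: the bottle's axis is 120 mm away along +y.
- carrier: Steriliser carrier fixed to the bench: a steel plate 110 mm (x) by 230 mm (y) by 8 mm with the white bore block at its -y end (60 mm from the centre) and a small glass bottle (56 mm in diameter up to 64 mm above the bench, then narrowing to the neck) clamped at its +y end (60 mm from the centre). Origin: centre of the plate's underside.
- cap_grip (a point): On the axis of the bottle's round ribbed grey screw cap, half-way up it (103 mm above the bench when fully screwed down). The cap is 52 mm in diameter and 26 mm high, its top 116 mm above the bench when screwed down, with a raised black bar 22 mm long running from its middle towards its rim on top; z is up along the thread axis, x points along the bar and turns with the cap.
- cap (a joint): Turn of the screw cap in rad: 0 when it has bottomed out (a solid stop), growing as it is unscrewed (anticlockwise seen from above). It is already started on the thread, some 70 to 170 degrees short of the stop, and cannot come off. Right-hand thread: clockwise from above screws it down; it rises 4 mm a turn. It turns stiffly, with about 0.12 N m of friction, and stays where it is left.
- tip_box: Bystander, to be left alone: closed pipette tip box, 85 by 120 by 50 mm high, loose; origin at the centre of its underside.
- jar: Bystander, to be left alone: closed jar, 68 mm in diameter, 85 mm high, loose; origin at the centre of its underside.
- reservoir: Bystander, to be left alone: white open trough, 130 by 50 by 30 mm high, loose; origin at the centre of its underside.

How it is judged:
On the way, in this order (a step that is already met when the one before it is completed fails the run):
1. the vial stands fully home in the carrier's bore, let go (horizontal distance between vial_center and bore_mouth below 0.004 m and z of vial_center in the frame of bore_mouth below 0.004 m and angle between vial_center's own z axis and vertical below 0.12 rad and contact force between the fingers and vial below 0.1 N), for 0.2 s.
2. the cap is screwed down to its stop (horizontal distance between vial_center and bore_mouth below 0.004 m and z of vial_center in the frame of bore_mouth below 0.004 m and angle between vial_center's own z axis and vertical below 0.12 rad and value of joint cap below 0.06 rad), for 0.1 s.
At the end, for the whole second after the job is handed in: The vial stands in the bore within 4 mm of fully home and upright within 7 degrees; the cap, after having been at its stop (within 0.06 rad), stands a quarter turn off it (1.57 rad, within 0.35 rad = 20 degrees), still, with the fingers gripping it with more than 3 N (horizontal distance between vial_center and bore_mouth below 0.004 m and z of vial_center in the frame of bore_mouth below 0.004 m and angle between vial_center's own z axis and vertical below 0.12 rad and value of joint cap between 1.22 and 1.92 rad and velocity of joint cap between -0.05 and 0.05 rad/s and contact force between the fingers and cap above 3 N); the arm keeps its last pose, push and grip.
It fails at once if a bystander (tip box, jar or trough) is shifted by more than 30 mm (distance of any of tip_box, jar, reservoir from where it was at the start of the episode above 0.03 m).
It also fails if it takes over 64 s, if anything falls off the work surface, if the arm or the gripper's body presses on something with over 40 N, if the wrist force passes 120 N, or if a joint passes its speed limit or range.

ROBOT

A 6-joint arm with a two-finger parallel gripper is mounted at the origin on the work surface. World frame = base frame: x ahead of the robot, y to its left, z up, the work surface at z = 0. Lengths are in m, angles in rad, forces in N, time in s.
With the tool pointing down it reaches from about 0.325 to 0.875 m from the base axis. Payload 4.4 kg.
Tool frame: the origin (TCP) lies at the very end of the fingers, on their centre line; the grasp point (between the pads) lies 19 mm behind it; z points along the fingers, y is the direction in which the jaws open and shut (so a half turn about z gives the same grasp; the last joint's range is limited). The gripper opens to 85 mm and grips with 20 to 120 N. Pads are 22 mm wide; open, the fingers measure 114 mm over their backs; the gripper's body (76 mm by 85 mm) begins 54 mm behind the grasp point. The pads swing forward as they close: fully open they stand 13 mm farther back than shut.
Start: joints at [1.183, 0.207, 1.542, -0, 1.393, -0.15], TCP at [0.135, 0.559, 0.231] pointing down, gripper open.
Joint ranges: [-2.73, 2.73], [-0.86, 2.22], [0.23, 2.46], [-1.11, 4.25], [0.08, 2.63], [-2.82, 2.82]. Speed limits (rad/s): [2.79, 2.79, 3.14, 3.14, 3.14, 3.14].

INTERFACE

Orientations are given as a 3x3 rotation matrix whose columns are the frame's x, y, z axes.
In Python, from plant import robot gives the robot as it stands.
- The arm moves only by the tool move_arm, never from a script. Its argument "motion" is text: rows parted by semicolons, each of 4 numbers parted by spaces: the shift along the tool's x, y, z in cm, then the turn about the tool's z in degrees. A call has exactly 10 rows; each row is the pose to reach, as a shift and turn from the pose measured when the call began, along the tool's axes at that moment; what a row does not reach only later rows make up. A row lasts 1/8 s, in which the tool goes at most 62.5 mm and 10.7 degrees, less where a joint would pass 70% of its speed; a pose out of reach is approached as far as the arm can. A call with a gripper value outside its range is refused whole. "jaw" is the closure, from -1 (fully open) to 1 (shut), set as the call begins (left out, the last holds). The fingers move at their own pace and stop on an object; "grip_force" is the grip in N (left out, the last holds). Time passes only in rows, so rows that repeat a pose let the fingers close, or fill a call up. It gives the time, the measured TCP pose, the force and the opening at its end, in the units of the state.
- robot.state(): the state, without advancing time (a new reading comes with each control period).
- robot.capture(name): name is "scene" or "top"; returns a dict with "frame" (420x560x3 uint8, red, green, blue), "camera_matrix" (3x3 intrinsics, pixels), "R" (3x3) and "t" (3): a world point X has camera coordinates R X + t. Camera axes: x right, y down, z forward; pixel columns grow to the right and rows downward; lengths in m; the calibration is good to about 2 mm. A picture is of the moment at which its call begins. There is no depth.
- robot.job_done(): hands the job in, once; it reports no verdict.
The state is a dict: "time_s": time; "joint_positions": joint angles; "qvel": joint speeds; "effort": joint torques, N m; "tool_pos": TCP position; "tcp_rot": TCP orientation; "ft_force": force on the tool from outside, world axes, zero at the start; "moment": the same for the moment, N m; "gripper_width": finger opening in m.
Only numpy, scipy, OpenCV 4.12 (cv2) and the standard library are available. Lean on these libraries where they do the work, as an engineer would, in place of code of your own. Each camera call takes 0.05 s, during which the arm holds its last target. There are 200 camera calls.

## Working session

There is one attempt and no reset: what is moved stays moved. The work goes in short steps, Python scripts to look and compute and a tool call to move; the robot and the scene stay as the last step left them, time stands still between calls to the robot, and variables do not carry over. Pictures are saved under pics/ and viewed, about 8 in all and at most 12, crops included, and the job is handed in when it is done.

Besides the shell and the picture viewer there is one more tool, called after "Call:" as name(argument=value, ...) on one line, values as JSON. move_arm: Moves the arm, as the interface text tells. Its arguments: {"type":"object","properties":{"motion":{"type":"string"},"jaw":{"type":"number"},"grip_force":{"type":"number"}},"required":["motion"]}

```bash
mkdir -p pics; cat > h.py <<'E'
import numpy as np, cv2
from plant import robot
def cap(n,f):
    c=robot.capture(n); cv2.imwrite(f,cv2.cvtColor(c["frame"],cv2.COLOR_RGB2BGR)); return c
def ray(c,px,z):
    K=np.array(c["camera_matrix"]);R=np.array(c["R"]);t=np.array(c["t"])
    o=-R.T@t; d=R.T@np.linalg.solve(K,[px[0],px[1],1.]); return o+d*(z-o[2])/d[2]
def proj(c,X):
    p=np.array(c["camera_matrix"])@(np.array(c["R"])@np.array(X)+np.array(c["t"])); return p[:2]/p[2]
E
python3 - <<'E'
from h import *
a=cap("scene","pics/s0.png");b=cap("top","pics/t0.png")
for c in(a,b):
    R=np.array(c["R"]);print((-R.T@np.array(c["t"])).round(3),np.array(c["camera_matrix"]).round(1).tolist(),R.round(2).tolist())
s=robot.state();print(s)
E
```

```text
[ 1.469 -0.364  0.959] [[535.2, 0.0, 272.8], [0.0, 535.2, 209.1], [0.0, 0.0, 1.0]] [[0.38, 0.93, -0.01], [0.64, -0.27, -0.72], [-0.67, 0.26, -0.7]]
[ 0.429 -0.012  1.017] [[383.9, 0.0, 284.7], [0.0, 383.9, 213.3], [0.0, 0.0, 1.0]] [[-0.11, -0.99, 0.0], [-0.97, 0.11, -0.23], [0.23, -0.03, -0.97]]
{'time_s': 0.1, 'joint_positions': array([ 1.18248115e+00,  2.07323112e-01,  1.54280718e+00, -1.94505535e-05,
        1.39350959e+00, -1.50504944e-01]), 'qvel': array([-0.0006249 , -0.00136303, -0.00536505,  0.00114025, -0.00119786,
        0.00024783]), 'effort': array([-6.40207199e-04, -3.84086394e+01, -2.92549986e+01, -2.82132323e-04,
        4.78013739e-03, -3.16441503e-05]), 'tool_pos': array([0.13521432, 0.55817441, 0.23025036]), 'tcp_rot': array([[-9.71856863e-01,  2.35570931e-01, -7.57421009e-04],
       [ 2.35571972e-01,  9.71855045e-01, -1.90205804e-03],
       [ 2.88033846e-04, -2.02695532e-03, -9.99997904e-01]]), 'ft_force': array([ 0.20720249, -0.20436249,  0.87649688]), 'moment': array([ 0.0696664 , -0.04668315,  0.03958623]), 'gripper_width': 0.08509186060380203}
```

View pics/s0.png

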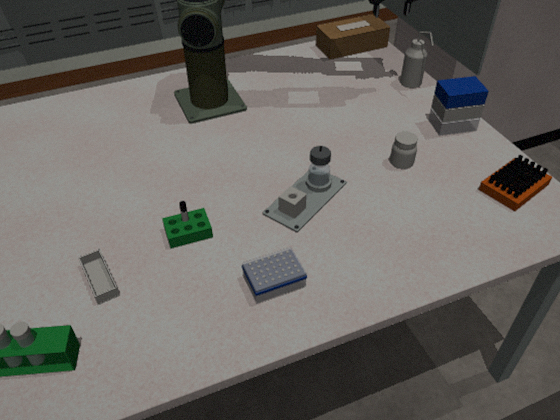

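View pics/t0.png

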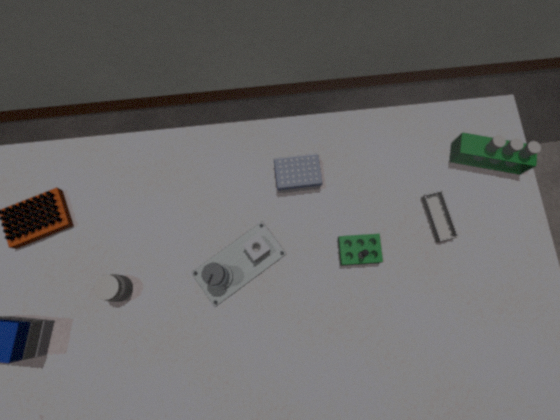

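The scene view shows the rack around (187,227), with the vial top at (183,206). It also shows the bore block at (292,200) and the cap at (320,156). In the top view the rack is around (360,250), the bore near (257,246) and the cap near (215,274). Next I'll view zoomed crops.

```bash
python3 - <<'E'
import cv2,numpy as np
s=cv2.imread("pics/s0.png");t=cv2.imread("pics/t0.png")
def z(i,x,y,w=80,h=60,k=5): return cv2.resize(cv2.convertScaleAbs(i[y:y+h,x:x+w],alpha=1.5),None,fx=k,fy=k,interpolation=cv2.INTER_CUBIC)
a=np.hstack([z(s,150,190),z(t,320,220)])
b=np.hstack([z(s,265,145),z(t,190,222)])
# bottom: b is 80x60
cv2.imwrite("pics/c0.png",np.vstack([a,b]))
E
```

```text
(no output)
```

View pics/c0.png

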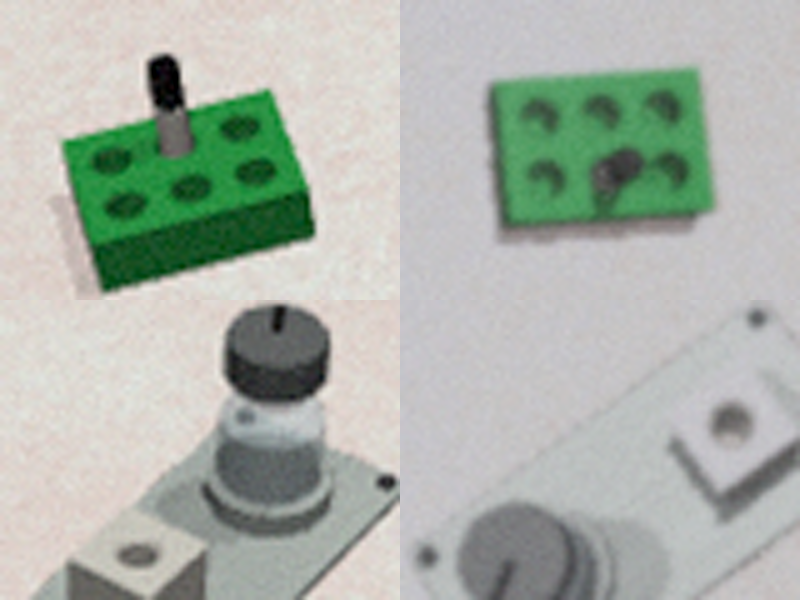

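```bash
cat >> h.py <<'E'
def tri(c1,p1,c2,p2):
    P=[np.array(c["camera_matrix"])@np.c_[np.array(c["R"]),np.array(c["t"])] for c in(c1,c2)]
    X=cv2.triangulatePoints(P[0],P[1],np.array(p1,float).reshape(2,1),np.array(p2,float).reshape(2,1)).ravel(); return X[:3]/X[3]
def rel(p,s=None):
    "shift (cm) in tool axes to put TCP at p"
    s=s or robot.state(); return (s["tcp_rot"].T@(np.array(p)-s["tool_pos"])*100).round(2)
E
python3 - <<'E'
from h import *
a=robot.capture("scene");b=robot.capture("top")
S=lambda x,y,o:((x+.5)/5-.5+o[0],(y+.5)/5-.5+o[1])
sr=lambda x,y:S(x,y,(150,190)); tr=lambda x,y:S(x-400,y,(320,220))
sc=lambda x,y:S(x,y-300,(265,145)); tc=lambda x,y:S(x-400,y-300,(190,222))
print("rack holes")
for p in[(112,160),(176,146),(240,127),(127,205),(191,187),(256,170)]: print('s',ray(a,sr(*p),.035).round(4))
for p in[(540,113),(602,108),(662,106),(545,178),(608,174),(670,168)]: print('t',ray(b,tr(*p),.035).round(4))
print("vial top",ray(a,sr(162,62),.087),ray(b,tr(628,161),.087), tri(a,sr(162,62),b,tr(628,161)))
print("bore",ray(a,sc(138,555),.056),ray(b,tc(733,422),.056))
print("cap",ray(a,sc(278,341),.117),ray(b,tc(513,556),.117),tri(a,sc(278,341),b,tc(513,556)))
print("bar",ray(a,sc(278,332),.118),ray(a,sc(281,306),.118))
E
```

```text
rack holes
s [ 0.5258 -0.2563  0.035 ]
s [ 0.5287 -0.225   0.035 ]
s [ 0.5283 -0.1923  0.035 ]
s [ 0.5582 -0.2573  0.035 ]
s [ 0.5586 -0.2258  0.035 ]
s [ 0.5598 -0.1936  0.035 ]
t [ 0.563  -0.1929  0.035 ]
t [ 0.5621 -0.2252  0.035 ]
t [ 0.5598 -0.2562  0.035 ]
t [ 0.5295 -0.1905  0.035 ]
t [ 0.528 -0.223  0.035]
t [ 0.5276 -0.2551  0.035 ]
vial top [ 0.52413441 -0.223702    0.087     ] [ 0.52796768 -0.22246883  0.087     ] [ 0.52728638 -0.22338576  0.08954161]
bore [0.57590554 0.04056419 0.056     ] [0.5756609  0.04152862 0.056     ]
cap [0.51772443 0.14280005 0.117     ] [0.51505815 0.1455201  0.117     ] [0.51490144 0.14492761 0.11444127]
bar [0.51222201 0.14541832 0.118     ] [0.49337677 0.15627485 0.118     ]
```

Call:
move_arm(motion="-3.9 -4.6 0 9; -7.8 -9.2 0 18; -11.7 -13.8 0 27; -15.5 -18.3 0 36; -19.4 -22.9 0 45; -23.3 -27.5 0 54; -27.2 -32 0 63; -31 -36.6 0 72; -34.9 -41.2 0 81; -38.8 -45.7 0 90", jaw=-1, grip_force=40)

```text
time_s: 1.45
tool_pos: [0.4052, 0.0209, 0.2313]
tcp_rot: [[0.241, 0.97, 0.001], [0.97, -0.241, -0.001], [-0.001, 0.001, -1.0]]
ft_force: [-0.0, 0.5, 0.1]
gripper_width: 0.0857
```

```bash
python3 - <<'E'
from h import *
print(rel([.528,-.2235,.14]),robot.state()["joint_positions"].round(3))
E
```

```text
[-20.75  17.8    9.17] [-1.620e-01 -1.720e-01  1.926e+00 -1.000e-03  1.387e+00  8.200e-02]
```

Call:
move_arm(motion="-4.1 3.6 1 0; -8.3 7.1 2.5 0; -12.4 10.7 4.5 0; -16.6 14.2 6.5 0; -20.7 17.8 8.5 0; -20.7 17.8 9.2 0; -20.7 17.8 9.2 0; -20.7 17.8 9.2 0; -20.7 17.8 9.2 0; -20.7 17.8 9.2 0")

```text
time_s: 2.7
tool_pos: [0.5284, -0.2225, 0.1407]
tcp_rot: [[0.24, 0.971, 0.002], [0.971, -0.24, -0.002], [-0.001, 0.002, -1.0]]
ft_force: [0.3, -0.6, 0.3]
gripper_width: 0.0852
```

```bash
python3 - <<'E'
from h import *
print(rel([.528,-.2235,.055]),robot.state()["tool_pos"])
t=cap("top","pics/t1.png");s=cap("scene","pics/s1.png")
t=cv2.imread("pics/t1.png");s=cv2.imread("pics/s1.png")
z=lambda i,x,y,w=100,h=110,k=4: cv2.resize(cv2.convertScaleAbs(i[y:y+h,x:x+w],alpha=1.5),None,fx=k,fy=k,interpolation=cv2.INTER_CUBIC)
cv2.imwrite("pics/c1.png",np.hstack([z(s,140,150),z(t,310,190)]))
E
```

```text
[-0.09 -0.03  8.57] [ 0.52839221 -0.22249721  0.140652  ]
```

View pics/c1.png

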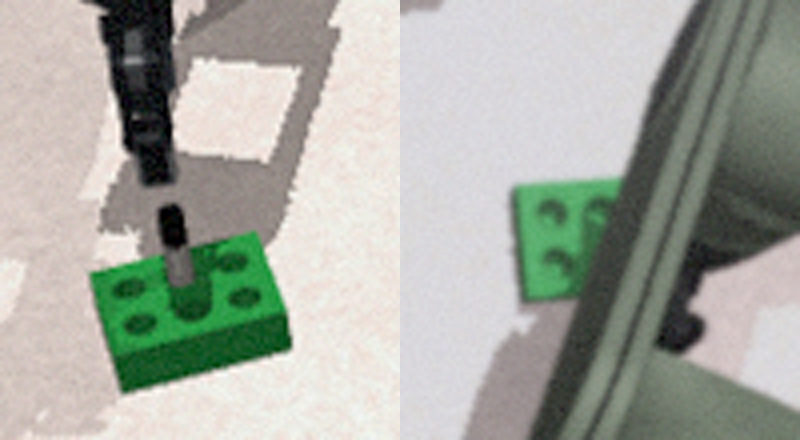

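The vial top at crop (172,210) lies under the fingers at crop (155,170). This is consistent, so I'll descend and grip.

Call:
move_arm(motion="-0.1 0 2 0; -0.1 0 4 0; -0.1 0 6 0; -0.1 0 7.5 0; -0.1 0 8.4 0; -0.1 0 8.6 0; -0.1 0 8.6 0; -0.1 0 8.6 0; -0.1 0 8.6 0; -0.1 0 8.6 0")

```text
time_s: 4.05
tool_pos: [0.5283, -0.224, 0.0546]
tcp_rot: [[0.241, 0.971, 0.002], [0.971, -0.241, -0.002], [-0.002, 0.002, -1.0]]
ft_force: [0.1, 0.3, -0.7]
gripper_width: 0.0854
```

Call:
move_arm(motion="0 0 0 0; 0 0 0 0; 0 0 0 0; 0 0 0 0; 0 0 0 0; 0 0 0 0; 0 0 0 0; 0 0 0 0; 0 0 0 0; 0 0 0 0", jaw=1, grip_force=30)

```text
time_s: 5.3
tool_pos: [0.528, -0.2238, 0.0545]
tcp_rot: [[0.241, 0.971, 0.001], [0.971, -0.241, -0.002], [-0.001, 0.001, -1.0]]
ft_force: [-2.7, 0.8, 2.5]
gripper_width: 0.0146
```

```bash
python3 - <<'E'
from h import *
s=robot.state();print(s["tool_pos"],s["gripper_width"],s["ft_force"],rel([.5758,.041,.125]))
E
```

```text
[ 0.52795534 -0.22380426  0.05452314] 0.014634484069060356 [-2.73654546  0.7779348   2.46093803] [26.84 -1.72 -7.09]
```

Call:
move_arm(motion="0 0 -1 0; 0 0 -2.5 0; 0 0 -4 0; 0 0 -5.5 0; 0 0 -7.1 0; 4 -0.3 -7.1 0; 8 -0.5 -7.1 0; 12 -0.8 -7.1 0; 16 -1 -7.1 0; 20 -1.3 -7.1 0")

```text
time_s: 6.55
tool_pos: [0.5639, -0.0252, 0.1262]
tcp_rot: [[0.241, 0.971, 0.002], [0.971, -0.241, -0.002], [-0.001, 0.003, -1.0]]
ft_force: [-0.3, -0.5, -0.3]
gripper_width: 0.0151
```

Call:
move_arm(motion="2 -0.1 0 0; 4 -0.3 0 0; 6 -0.4 0 0; 6.8 -0.4 0 0; 6.8 -0.4 0 0; 6.8 -0.4 0 0; 6.8 -0.4 0 0; 6.8 -0.4 0 0; 6.8 -0.4 0 0; 6.8 -0.4 0 0")

```text
time_s: 7.8
tool_pos: [0.5763, 0.0417, 0.1261]
tcp_rot: [[0.241, 0.971, 0.002], [0.971, -0.241, -0.002], [-0.001, 0.003, -1.0]]
ft_force: [-0.5, 0.5, -0.3]
gripper_width: 0.0151
```

```bash
python3 - <<'E'
from h import *
s=robot.state();print(s["tool_pos"],s["gripper_width"],s["ft_force"],rel([.5758,.041,.0645]))
T=cap("top","pics/t2.png");S=cap("scene","pics/s2.png")
print("expected vial foot/top in scene crop",[(proj(S,[*s["tool_pos"][:2],s["tool_pos"][2]+d])-[240,120])*5 for d in(-.0475,.0325)], (proj(S,[.5758,.041,.056])-[240,120])*5)
t=cv2.imread("pics/t2.png");s=cv2.imread("pics/s2.png")
z=lambda i,x,y,w=80,h=100,k=5: cv2.resize(cv2.convertScaleAbs(i[y:y+h,x:x+w],alpha=1.5),None,fx=k,fy=k,interpolation=cv2.INTER_CUBIC)
cv2.imwrite("pics/c2.png",np.hstack([z(s,240,120),z(t,220,200)]))
E
```

```text
[0.57634656 0.04165025 0.12612607] 0.01511970135113364 [-0.51774865  0.47442793 -0.29158501] [-0.07 -0.05  6.16]
expected vial foot/top in scene crop [array([263.91044467, 344.12104305]), array([265.98145975, 217.65092154])] [261.71655225 377.63474707]
```

View pics/c2.png

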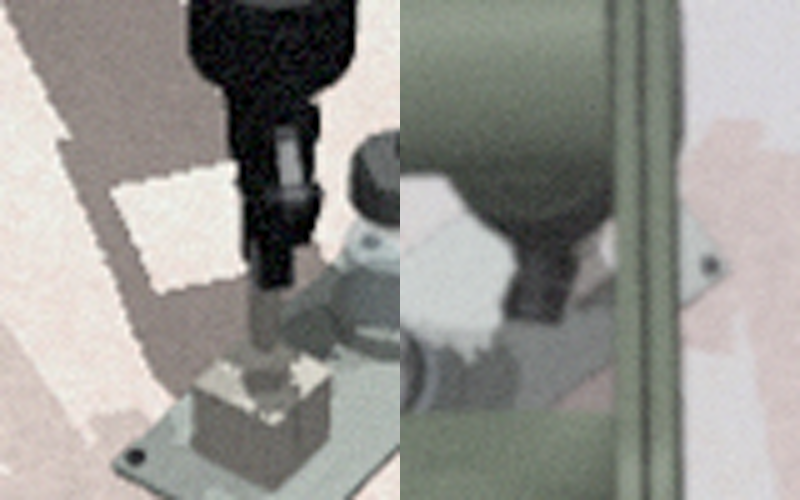

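The vial hangs upright, with its foot at crop (263,347) above the bore at (262,378), as projected. I'll descend now.

Call:
move_arm(motion="-0.05 -0.05 0.8 0; -0.05 -0.05 1.6 0; -0.05 -0.05 2.4 0; -0.05 -0.05 3 0; -0.05 -0.05 3.6 0; -0.05 -0.05 4.2 0; -0.05 -0.05 4.8 0; -0.05 -0.05 5.4 0; -0.05 -0.05 5.8 0; -0.05 -0.05 5.8 0")

```text
time_s: 9.15
tool_pos: [0.5749, 0.0416, 0.0671]
tcp_rot: [[0.241, 0.971, -0.0], [0.971, -0.241, -0.001], [-0.001, 0.0, -1.0]]
ft_force: [-3.9, 2.1, -1.7]
gripper_width: 0.0151
```

Call:
move_arm(motion="0 0 0.1 0; 0 0 0.2 0; 0 0 0.3 0; 0 0 0.35 0; 0 0 0.4 0; 0 0 0.4 0; 0 0 0.4 0; 0 0 0.4 0; 0 0 0.4 0; 0 0 0.4 0")

```text
time_s: 10.4
tool_pos: [0.5749, 0.0416, 0.0635]
tcp_rot: [[0.241, 0.971, 0.0], [0.971, -0.241, -0.001], [-0.001, 0.0, -1.0]]
ft_force: [-5.2, 1.8, 4.4]
gripper_width: 0.0153
```

Call:
move_arm(motion="0 0 0 0; 0 0 0 0; 0 0 0 0; 0 0 0 0; 0 0 0 0; 0 0 0 0; 0 0 0 0; 0 0 -1 0; 0 0 -3 0; 0 0 -6 0", jaw=-1)

```text
time_s: 11.65
tool_pos: [0.5742, 0.0418, 0.1238]
tcp_rot: [[0.241, 0.971, -0.002], [0.971, -0.241, -0.001], [-0.001, -0.001, -1.0]]
ft_force: [0.5, 0.4, 0.7]
gripper_width: 0.0853
```

Call:
move_arm(motion="0 0 -2 0; 0 0 -4 0; -2 0 -5 0; -6 0 -6 0; -11 0 -6 0; -16 0 -6 0; -21 0 -6 0; -21 0 -6 0; -21 0 -6 0; -21 0 -6 0")

```text
time_s: 12.9
tool_pos: [0.5236, -0.1611, 0.184]
tcp_rot: [[0.239, 0.971, -0.002], [0.971, -0.239, -0.001], [-0.001, -0.002, -1.0]]
ft_force: [0.1, -0.2, 0.2]
gripper_width: 0.0854
```

```bash
python3 - <<'E'
from h import *
s=robot.state();print(s["tool_pos"],s["joint_positions"].round(3))
T=cap("top","pics/t3.png");S=cap("scene","pics/s3.png")
print("vial top expected, z=.096:",(proj(S,[.5758,.041,.096])-[260,120])*5,(proj(T,[.5758,.041,.096])-[190,200])*5+[400,0])
t=cv2.imread("pics/t3.png");s=cv2.imread("pics/s3.png")
z=lambda i,x,y,w=80,h=100,k=5: cv2.resize(cv2.convertScaleAbs(i[y:y+h,x:x+w],alpha=1.5),None,fx=k,fy=k,interpolation=cv2.INTER_CUBIC)
cv2.imwrite("pics/c3.png",np.hstack([z(s,260,120),z(t,190,200)]))
E
```

```text
[ 0.5236457  -0.16106354  0.18396391] [-0.456  0.194  1.658 -0.002  1.291 -0.213]
vial top expected, z=.096: [162.67046358 317.23796884] [726.33736774 217.66689955]
```

View pics/c3.png

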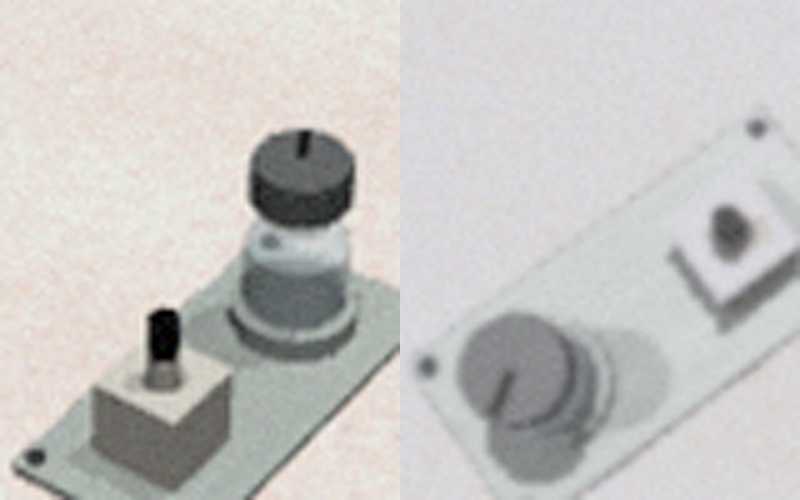

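The vial stands home: its top is at crop (163,315), where (163,317) was predicted. The cap top centre is at top crop (516,370) and the bar points to (497,415). Now I'll move to the cap, winding the wrist back to −126°.

Call:
move_arm(motion="3 -0.8 0 -10; 6 -1.6 0 -20; 9 -2.5 0 -30; 12 -3.3 0 -40; 15 -4.1 0 -50; 18 -5 0 -60; 21 -5.8 0 -70; 24 -6.6 0 -80; 27 -7.4 0 -90; 29.5 -8.1 0 -100")

```text
time_s: 14.25
tool_pos: [0.5152, 0.1471, 0.1839]
tcp_rot: [[-0.998, 0.058, -0.002], [0.058, 0.998, -0.001], [0.002, -0.001, -1.0]]
ft_force: [0.1, -0.0, -0.3]
gripper_width: 0.0854
```

```bash
python3 - <<'E'
from h import *
s=robot.state();print(rel([.5153,.1447,.083]),s["joint_positions"].round(3),s["tool_pos"])
a=type('c',(),{});T=robot.capture("top")
p=lambda x,y:((x-400+.5)/5-.5+190,(y+.5)/5-.5+200)
c=ray(T,p(516,370),.117);b=ray(T,p(498,413),.118);print(c,np.degrees(np.arctan2(*(b-c)[1::-1])))
E
```

```text
[-0.04 -0.23 10.09] [ 1.170e-01  1.700e-01  1.687e+00 -1.000e-03  1.287e+00 -1.395e+00] [0.51522252 0.14710281 0.18387163]
[0.51306806 0.1442585  0.117     ] 153.47376159829096
```

Call:
move_arm(motion="0 -0.1 2 -10; 0 -0.23 4 -20; 0 -0.23 6 -26; 0 -0.23 8 -26; 0 -0.23 9 -26; 0 -0.23 9.6 -26; 0 -0.23 10 -26; 0 -0.23 10.1 -26; 0 -0.23 10.1 -26; 0 -0.23 10.1 -26")

```text
time_s: 15.55
tool_pos: [0.5149, 0.1478, 0.0833]
tcp_rot: [[-0.921, -0.39, -0.001], [-0.39, 0.921, 0.002], [0.0, 0.002, -1.0]]
ft_force: [0.4, 0.9, -0.1]
gripper_width: 0.0854
```

Call:
move_arm(motion="0 0 0 0; 0 0 0 0; 0 0 0 0; 0 0 0 0; 0 0 0 0; 0 0 0 0; 0 0 0 0; 0 0 0 0; 0 0 0 0; 0 0 0 0", jaw=1, grip_force=50)

```text
time_s: 16.8
tool_pos: [0.5156, 0.1468, 0.0841]
tcp_rot: [[-0.921, -0.39, 0.0], [-0.39, 0.921, 0.0], [-0.0, 0.0, -1.0]]
ft_force: [-0.6, -5.6, 5.8]
gripper_width: 0.0506
```

```bash
python3 - <<'E'
from h import *
s=robot.state();print({k:s[k] for k in("tool_pos","joint_positions","ft_force","moment","gripper_width")})
E
```

```text
{'tool_pos': array([0.51560981, 0.14676542, 0.08411236]), 'joint_positions': array([ 1.15641184e-01,  2.95129371e-01,  1.76507016e+00,  3.30786583e-04,
        1.08126649e+00, -1.85635713e+00]), 'ft_force': array([-0.64866397, -5.63194738,  5.8171565 ]), 'moment': array([-0.88317199,  0.21631613, -0.01058303]), 'gripper_width': 0.050632236126926224}
```

Call:
move_arm(motion="0 -0.15 0 0; 0 -0.15 0.01 8; 0 -0.15 0.02 16; 0 -0.15 0.03 24; 0 -0.15 0.04 32; 0 -0.15 0.05 40; 0 -0.15 0.05 48; 0 -0.15 0.06 56; 0 -0.15 0.07 60; 0 -0.15 0.07 60")

```text
time_s: 18.05
tool_pos: [0.5152, 0.143, 0.0834]
tcp_rot: [[-0.799, 0.602, -0.003], [0.602, 0.799, -0.004], [-0.0, -0.005, -1.0]]
ft_force: [-3.5, -8.5, 6.1]
gripper_width: 0.0506
```

```bash
cat > st.py <<'E'
from h import *
s=robot.state();R=s["tcp_rot"]
print(s["tool_pos"].round(4),s["joint_positions"].round(3),s["ft_force"].round(2),s["moment"].round(3),s["gripper_width"].round(4),"yaw_y",np.degrees(np.arctan2(R[1,1],R[0,1])).round(1))
E
python3 st.py
```

```text
Traceback (most recent call last):
  File "st.py", line 3, in <module>
    print(s["tool_pos"].round(4),s["joint_positions"].round(3),s["ft_force"].round(2),s["moment"].round(3),s["gripper_width"].round(4),"yaw_y",np.degrees(np.arctan2(R[1,1],R[0,1])).round(1))
                                                                                                           ^^^^^^^^^^^^^^^^^^^^^^^^
AttributeError: 'float' object has no attribute 'round'
```

```bash
sed -i 's/s\["gripper_width"\].round(4)/s["gripper_width"]/' st.py; python3 st.py
```

```text
[0.5152 0.143  0.0834] [ 0.111  0.296  1.766 -0.004  1.083 -0.812] [-3.53 -8.5   6.06] [-1.368  0.627 -0.071] 0.050551297931715575 yaw_y 53.0
```

Call:
move_arm(motion="0 0 0.01 6; 0 0 0.02 12; 0 0 0.03 18; 0 0 0.03 24; 0 0 0.04 30; 0 0 0.04 36; 0 0 0.04 40; 0 0 0.04 40; 0 0 0.04 40; 0 0 0.04 40")

```text
time_s: 19.3
tool_pos: [0.513, 0.1415, 0.0829]
tcp_rot: [[-0.225, 0.974, -0.008], [0.974, 0.225, -0.007], [-0.005, -0.009, -1.0]]
ft_force: [-7.2, -7.3, 9.3]
gripper_width: 0.0507
```

```bash
python3 st.py
```

```text
[0.513  0.1415 0.0829] [ 0.11   0.295  1.768 -0.007  1.087 -0.113] [-7.24 -7.33  9.33] [-0.928  0.954 -0.058] 0.05067249652815149 yaw_y 13.0
```

Call:
move_arm(motion="0 -0.03 0 5; 0 -0.06 0.01 10; 0.01 -0.09 0.01 15; 0.02 -0.12 0.02 20; 0.03 -0.15 0.02 25; 0.05 -0.18 0.03 30; 0.06 -0.21 0.04 35; 0.08 -0.24 0.04 40; 0.08 -0.24 0.04 40; 0.08 -0.24 0.04 40")

```text
time_s: 20.55
tool_pos: [0.5103, 0.1417, 0.0826]
tcp_rot: [[0.451, 0.893, -0.008], [0.893, -0.451, -0.008], [-0.011, -0.004, -1.0]]
ft_force: [-2.3, -2.5, 5.0]
gripper_width: 0.0508
```

```bash
python3 st.py
```

```text
[0.5103 0.1417 0.0826] [ 0.112  0.291  1.774 -0.008  1.085  0.583] [-2.25 -2.5   5.01] [-0.357  0.315  1.741] 0.05077591501202892 yaw_y -26.8
```

The moment is 1.74 N m, so the cap is at its stop. I'll release the wind-up in small steps first, so the quarter turn is counted from the right place.

Call:
move_arm(motion="0 0 0 -1; 0 0 0 -2; 0 0 0 -3; 0 0 0 -3; 0 0 0 -3; 0 0 0 -3; 0 0 0 -3; 0 0 0 -3; 0 0 0 -3; 0 0 0 -3")

```text
time_s: 21.8
tool_pos: [0.5105, 0.1416, 0.0827]
tcp_rot: [[0.403, 0.915, -0.008], [0.915, -0.403, -0.008], [-0.011, -0.004, -1.0]]
ft_force: [0.8, -2.2, 3.8]
gripper_width: 0.0509
```

```bash
python3 st.py
```

```text
[0.5105 0.1416 0.0827] [ 0.112  0.291  1.774 -0.008  1.085  0.531] [ 0.76 -2.21  3.79] [-0.476 -0.075  0.544] 0.05085623081237523 yaw_y -23.8
```

Call:
move_arm(motion="0 0.05 -0.01 -8; 0.01 0.1 -0.02 -16; 0.02 0.15 -0.03 -24; 0.04 0.2 -0.03 -32; 0.07 0.25 -0.04 -40; 0.09 0.29 -0.05 -46; 0.15 0.34 -0.06 -54; 0.21 0.37 -0.07 -62; 0.26 0.4 -0.08 -70; 0.28 0.41 -0.09 -76")

```text
time_s: 23.05
tool_pos: [0.5151, 0.1428, 0.0834]
tcp_rot: [[-0.791, 0.612, -0.009], [0.612, 0.791, -0.007], [0.002, -0.011, -1.0]]
ft_force: [-1.5, -2.6, 3.5]
gripper_width: 0.0505
```

```bash
python3 st.py
```

```text
[0.5151 0.1428 0.0834] [ 0.112  0.299  1.761 -0.007  1.09  -0.797] [-1.45 -2.65  3.52] [-0.291  0.019 -0.134] 0.050541976742853045 yaw_y 52.3
```

Call:
move_arm(motion="0.03 -0.02 0 -4; 0.06 -0.04 -0.01 -8; 0.08 -0.05 -0.01 -12; 0.1 -0.07 -0.02 -16; 0.1 -0.07 -0.02 -16; 0.1 -0.07 -0.02 -16; 0.1 -0.07 -0.02 -16; 0.1 -0.07 -0.02 -16; 0.1 -0.07 -0.02 -16; 0.1 -0.07 -0.02 -16")

```text
time_s: 24.3
tool_pos: [0.5155, 0.1437, 0.0838]
tcp_rot: [[-0.928, 0.372, -0.005], [0.372, 0.928, -0.005], [0.002, -0.007, -1.0]]
ft_force: [4.4, 0.8, -2.3]
gripper_width: 0.0507
```

```bash
python3 st.py; python3 - <<'E'
from h import *
cap("top","pics/t4.png");S=cap("scene","pics/s4.png")
c=np.array([.5125,.145,.118])
for d in(108,118,128): print(d,(proj(S,c+[.022*np.cos(np.radians(d)),.022*np.sin(np.radians(d)),0])-[270,110])*6)
print((proj(S,c)-[270,110])*6)
t=cv2.imread("pics/t4.png");s=cv2.imread("pics/s4.png")
z=lambda i,x,y,w=66,h=95,k=6: cv2.resize(cv2.convertScaleAbs(i[y:y+h,x:x+w],alpha=1.9),None,fx=k,fy=k,interpolation=cv2.INTER_CUBIC)
cv2.imwrite("pics/c4.png",np.hstack([z(s,270,110),z(t,190,215)]))
E
```

```text
[0.5155 0.1437 0.0838] [ 0.113  0.297  1.763 -0.005  1.087 -1.074] [ 4.35  0.76 -2.25] [ 0.239 -1.065  0.109] 0.050733276433369084 yaw_y 68.1
108 [337.90764033 225.56196231]
118 [331.06466494 221.75226424]
128 [323.3228707  218.70039741]
[300.59568698 246.61461758]
```

View pics/c4.png

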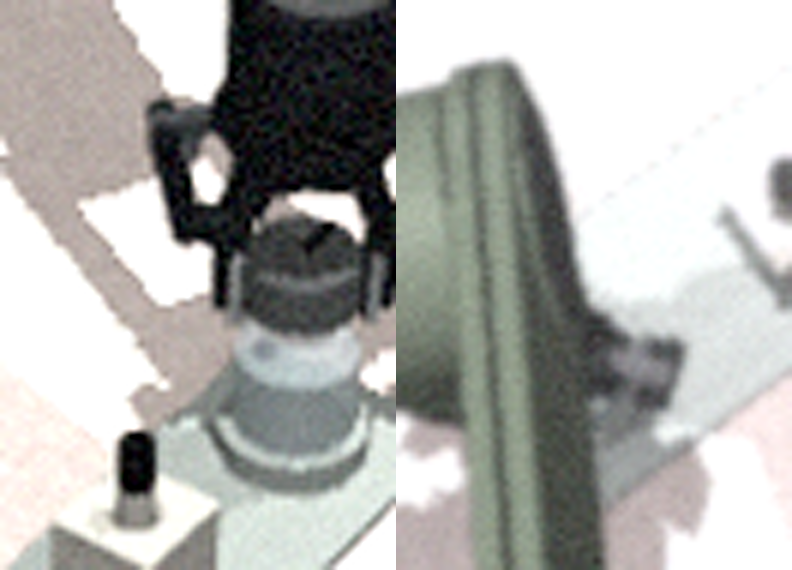

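The bar runs from crop (307,248) to (336,225). That fits a bearing of about 108°, which is where it should be if nothing slipped. The vial still stands home at (137,470), and the fingers hold the cap on both sides. I'll hand it in.

```bash
python3 -c "
from plant import robot
print(robot.state()['qvel'].round(4)); print(robot.job_done())"
```

```text
[ 0.0007 -0.0007  0.0015 -0.0009 -0.0004 -0.0007]
the job is handed in; nothing more can be done
None
```

The vial stands upright and fully home in the carrier's bore, released. The cap was screwed down to its stop, backed off a quarter turn, and is still held at 50 N. I handed the job in at about 24 s; the hand-in reports no verdict.

- **Cap stop:** the wrist moment jumped to about 1.7 N m after roughly 135° of clockwise turn. I released that wind-up before counting the 90° back.
- **Cap setting:** the final picture shows the bar bearing at about 108°, as expected for a cap that followed the gripper without slipping. The arm was still.
- **Vial:** the pictures after release and at the end show it upright. After release its top was about 2 zoomed pixels (0.4 camera pixel) from the predicted position.
- **Grip offset:** I gripped the cap about 4 mm off its axis, so I made the turns follow that offset. Side forces stayed below about 12 N.
- **Friction reading:** while screwing down, the wrist moment did not clearly show the 0.12 N m thread friction (it read about −0.07). I relied on the stop torque and the bar bearing instead.
- **Bystanders:** every pass went above the tip box, jar and trough, but I did not measure their positions again at the end.

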